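# Turn the sample carousel onto its master spline and press it home

### The job

The blue sample carousel has been set on its drive unit the wrong way round, so it stands high on top of the hub's splines. Without lifting it off its spindle, turn it until its orange mark meets the orange mark on the drive unit and it drops over the splines, then press it down over the stiff collar until it is fully home and level. Leave the other things on the bench where they are.

Things in the scene. Friction and masses are not known exactly. Their poses are not given: they have to be found in the camera images.
- drive: fixed white square drive housing, 190 x 190 mm, flat top 45 mm above the worktop; origin at the centre of its underside, z up along the spindle. The 30 mm thick spindle, hidden in the carousel's blind bore, has five greased splines 18 mm high at its root; the wide master spline points to the drive's -x, where the control knob is. They let the carousel down in one angular position only, +-0.05 rad
- drive_mark (a point): orange mark on the top of the housing near its edge, 88 mm from the spindle axis toward the drive's -x: where the master spline points; axes as the drive
- carousel_pad (a point): centre of the flat round top (48 mm wide) of the carousel's middle boss; axes of the carousel, z up. Loose blue disc, 160 mm wide, 0.45 kg; underside 60 mm and disc's top face 32 mm below this point. The point is 123 mm above the worktop while it stands on the splines, 111 mm once dropped onto the stiff collar, 105 mm when home; its axes are then those of the drive
- carousel_mark (a point): orange mark on the carousel's top face near its rim, 72 mm from its axis toward its -x; its master groove lies on that side
- post_left (a point): centre of the top of an upright steel post, 13 mm thick, standing 40 mm above the disc's top face, 56 mm from the carousel's axis toward its +y; by this the carousel can be pushed round
- post_right (a point): centre of the top of the like post opposite, 56 mm from the axis toward the carousel's -y
- collar (a joint): travel in m of the black seating collar under the carousel: 0 raised, 0.006 fully pressed down; it does not yield to the carousel's weight, it needs a push of roughly 6 to 12 N from above and stays where it is left
- beaker: clear plastic beaker, 84 x 95 mm, 95 mm high, a bystander; origin at the centre of its underside
- timer: white desk timer, 41 x 66 mm, 54 mm high, a bystander; origin at the centre of its underside
- tape: roll of brown tape lying flat, 67 mm wide, 19 mm high, a bystander; origin at the centre of its underside
- marker: marker pen lying flat, 126 mm long, 14 mm thick, a bystander; origin at the centre of its underside, y along it

How it is judged (in metres and radians):
On the way:
1. the carousel is turned to its mark and has dropped over the splines (z of carousel_pad in the frame of drive below 0.115 m and horizontal distance between carousel_mark and drive_mark below 0.025 m).
At the end, for the whole second after the job is handed in: The carousel sits over the splines with its orange mark beside the drive's (marks within 25 mm in plan), its top within 2 mm of its home height of 105 mm, the collar pressed down at least 4.5 of its 6 mm, level within 0.04 rad, within 6 mm of the spindle axis and at rest (z of carousel_pad in the frame of drive below 0.107 m and value of joint collar above 0.0045 m and angle between carousel_pad's own z axis and vertical below 0.04 rad and horizontal distance between carousel_mark and drive_mark below 0.025 m and horizontal distance between carousel_pad and drive below 0.006 m and linear speed of carousel below 0.01 m/s); the robot touches nothing.
It fails at once if the carousel is lifted off (raised more than 20 mm above where it stood) (z of carousel_pad in the frame of drive above 0.143 m).
It fails at once if a bystander is moved by more than 30 mm (distance of any of beaker, timer, tape, marker from where it was at the start of the episode above 0.03 m).
It also fails if it takes over 58 s, if anything falls off the work surface, if the arm or the gripper's body presses on something with over 40 N, if the wrist force passes 120 N, or if a joint passes its speed limit or range.

### The arm

A 6-joint arm with a two-finger parallel gripper is mounted at the origin on a cart in front of the work surface, level with it; the furniture and walls round the work are solid. World frame = base frame: x ahead of the robot, y to its left, z up, the work surface at z = 0. Lengths are in m, angles in degrees, forces in N, time in s.
With the tool pointing down it reaches from about 0.35 to 0.925 m from the base axis. Payload 6.4 kg.
Tool frame: the origin (TCP) lies midway between the tips of the shut fingers; the grasp point (between the pads) lies ctrl.grip_depth behind it (ctrl.grip_depth is the distance from the TCP to the grasp point, in m); z points along the fingers, x is the direction in which the jaws open and shut, and the axes are right-handed (so a half turn about z gives the same grasp; the last joint's range is limited). The gripper opens to 85 mm and grips with 20 to 120 N. Pads are 22 mm wide; open, the fingers measure 114 mm over their backs; the gripper's body (76 mm by 85 mm) begins 54 mm behind the grasp point. The pads swing forward as they close: fully open they stand 13 mm farther back than shut.
Start: joints at [64.624, 14.043, 89.255, -0, 76.702, -9.975], TCP at [0.173, 0.627, 0.231] pointing down, gripper open.
Joint ranges: [-179.41, 179.41], [-58.25, 129.5], [7.25, 145.43], [-54.29, 234.29], [11.92, 165.04], [-157.13, 157.13]. Speed limits (degrees/s): [147.25, 147.25, 180, 180, 180, 180].

### API

Orientations are given as a 3x3 rotation matrix whose columns are the frame's x, y, z axes.
In Python, from workcell import ctrl gives the robot as it stands. The module is installed in compiled form; this text tells all that it offers.
- The arm moves only by the tool jog_arm, never from a script. Its argument "increments" is a list of rows, each an object with "travel": the shift along the tool's x, y, z in m, a list of three; "roll": the turn about the tool's z in rad; "grip": the finger opening in m, from 0 to 0.0854. In form: [{"travel": [x, y, z], "roll": roll, "grip": grip}, ...]. A call has exactly 8 rows; each row is the pose to reach, as a shift and turn from the pose commanded when the call began, along the tool's axes at that moment; what a row does not reach only later rows make up. A row lasts 1/12 s, in which the tool goes at most 41.7 mm and 7.16 degrees, less where a joint would pass 70% of its speed; a pose out of reach is approached as far as the arm can. A call with a gripper value outside its range is refused whole. The fingers move at their own pace and stop on an object; "force" is the grip in N (left out, the last holds). Time passes only in rows, so rows that repeat a pose let the fingers close, or fill a call up. It gives the time, the measured TCP pose, the force and the opening at its end, in the units of the state.
- ctrl.get_obs(): the state, without advancing time (a new reading comes with each control period).
- ctrl.grab_frame(name): name is "scene" or "top" or "wrist"; returns a dict with "pixels" (420x560x3 uint8, red, green, blue), "fx", "fy", "cx", "cy" (pixels), "distortion" ([k1, k2, p1, p2, k3] as OpenCV has them; the pictures are not rectified), "world_from_camera" (4x4, takes a point from camera to world coordinates); the wrist camera has in their place "hand_eye" (4x4, takes a point from camera to tool coordinates, whose origin is the TCP and whose axes are the tool frame's). Camera axes: x right, y down, z forward; pixel columns grow to the right and rows downward; lengths in m; the calibration is good to about 2 mm. A picture is of the moment at which its call begins: read the wrist's pose just before it. There is no depth.
- ctrl.finish_job(): hands the job in, once; it reports no verdict.
Trained networks look in the newest picture that a camera, given by its name, has taken for a name from the list of things; names that differ only in an ending like _2 or _b are one class to them, and where a whole thing is asked for, a point or a joint stands for the part that bears it (a point fixed in the world has none). Each returns a list of dicts, best first, with "p" (0 to 1); they miss things now and then, are a little off and sometimes report something else, mostly with a low value. They report only what shows in the picture. A call takes as long as a camera call.
- ctrl.cut_out(name, camera): "region" (420x560 bool, what is visible of it) and "extent" ([left, top, width, height] in pixels, round what is visible of it).
The state is a dict: "t": time; "joint_positions": joint angles; "qd": joint speeds; "tau": joint torques, N m; "position": TCP position; "ee_rot": TCP orientation; "ft_force": force on the tool from outside, world axes, zero at the start; "ft_torque": the same for the moment, N m; "finger_gap": finger opening in m.
Only numpy, scipy, OpenCV 4.12 (cv2) and the standard library are available. Lean on these libraries where they do the work, as an engineer would, in place of code of your own. Each camera call takes 0.05 s, during which the arm holds its last target.

## Working session

There is one attempt and no reset: what is moved stays moved. The work goes in short steps, Python scripts to look and compute and a tool call to move; the robot and the scene stay as the last step left them, time stands still between calls to the robot, and variables do not carry over. Pictures are saved under pics/ and viewed, and the job is handed in when it is done.

Besides the shell and the picture viewer there is one more tool, called after ">>>" by a JSON object that holds its "op" and its "data", one argument or row to a line. jog_arm: Moves the arm, as the interface text tells. Its arguments: {"type":"object","properties":{"increments":{"type":"array","items":{"type":"object","properties":{"travel":{"type":"array","items":{"type":"number"}},"roll":{"type":"number"},"grip":{"type":"number"}}}},"force":{"type":"number"}},"required":["increments"]}

```bash
mkdir -p pics; ls; cat > h.py <<'E'
from workcell import ctrl
import numpy as np, cv2
def grab(n,fn=None):
    o=ctrl.get_obs(); f=ctrl.grab_frame(n)
    if 'hand_eye' in f:
        T=np.eye(4);T[:3,:3]=np.array(o['ee_rot']);T[:3,3]=o['position'];f['W']=T@np.array(f['hand_eye'])
    else: f['W']=np.array(f['world_from_camera'])
    f['K']=np.array([[f['fx'],0,f['cx']],[0,f['fy'],f['cy']],[0,0,1]])
    if fn: cv2.imwrite('pics/'+fn,cv2.cvtColor(f['pixels'],cv2.COLOR_RGB2BGR))
    return f
def ray(f,uv):
    p=cv2.undistortPoints(np.array([[uv]],float),f['K'],np.array(f['distortion'],float))[0,0]
    d=f['W'][:3,:3]@np.array([p[0],p[1],1]);return f['W'][:3,3],d/np.linalg.norm(d)
def atz(f,uv,z):
    o,d=ray(f,uv);return o+d*(z-o[2])/d[2]
def tri(rs):
    A=np.zeros((3,3));b=np.zeros(3)
    for o,d in rs:
        P=np.eye(3)-np.outer(d,d);A+=P;b+=P@o
    x=np.linalg.solve(A,b);return x,[float(np.linalg.norm((np.eye(3)-np.outer(d,d))@(x-o))) for o,d in rs]
def proj(f,X):
    Wi=np.linalg.inv(f['W']);r=cv2.Rodrigues(Wi[:3,:3])[0]
    return cv2.projectPoints(np.array([X],float),r,Wi[:3,3],f['K'],np.array(f['distortion'],float))[0][0,0]
def cen(n,c,k=1):
    out=[]
    for d in ctrl.cut_out(n,c)[:k]:
        ys,xs=np.nonzero(d['region']);out.append((round(d['p'],2),[round(float(xs.mean()),1),round(float(ys.mean()),1)],list(map(int,d['extent']))))
    return out
E
python3 - <<'E'
from h import *
F={}
for c in ['scene','top','wrist']:
    F[c]=grab(c,c+'0.png')
    print(c,F[c]['W'][:3,3].round(3))
    for n in ['drive','drive_mark','carousel_pad','carousel_mark','post_left','post_right','beaker','timer','tape','marker']: print(c,n,cen(n,c,2))
o=ctrl.get_obs();print(o['t'],o['position'],o['ee_rot'],o['finger_gap'],ctrl.grip_depth)
E
```

```text
pics
scene [-0.508 -0.756  0.797]
scene drive [(0.66, [261.4, 237.3], [220, 219, 84, 37])]
scene drive_mark [(0.9, [261.2, 237.6], [223, 217, 79, 40])]
scene carousel_pad [(0.68, [260.1, 214.7], [232, 199, 55, 28]), (0.18, [212.7, 196.7], [200, 183, 22, 28])]
scene carousel_mark [(0.57, [260.1, 214.9], [235, 199, 51, 29])]
scene post_left [(0.7, [260.3, 214.9], [234, 197, 50, 30]), (0.41, [260.5, 237.5], [221, 220, 82, 38])]
scene post_right [(0.98, [260.0, 214.9], [235, 198, 50, 33])]
scene beaker [(0.63, [212.7, 196.8], [199, 181, 24, 33])]
scene timer [(0.78, [375.2, 275.4], [362, 266, 27, 21]), (0.24, [260.4, 237.6], [221, 218, 81, 38])]
scene tape [(0.87, [366.1, 313.3], [353, 305, 28, 19]), (0.31, [261.1, 237.5], [222, 217, 78, 41])]
scene marker []
top [0.253 0.008 1.405]
top drive [(0.55, [264.4, 221.5], [220, 174, 84, 77])]
top drive_mark [(0.32, [158.7, 253.8], [141, 254, 41, 2])]
top carousel_pad [(0.75, [261.2, 208.5], [231, 179, 59, 57])]
top carousel_mark [(0.94, [261.2, 208.4], [234, 179, 56, 56]), (0.42, [264.7, 218.7], [220, 174, 83, 78])]
top post_left [(0.87, [261.3, 208.1], [232, 177, 57, 60])]
top post_right [(0.64, [261.4, 208.4], [234, 177, 56, 59])]
top beaker [(0.93, [172.5, 191.8], [155, 175, 33, 35])]
top timer [(0.8, [400.7, 211.9], [386, 202, 29, 20])]
top tape [(0.73, [418.4, 259.7], [404, 247, 26, 23])]
top marker [(0.63, [160.6, 253.9], [139, 250, 43, 11])]
wrist [0.09  0.65  0.374]
wrist drive []
wrist drive_mark []
wrist carousel_pad []
wrist carousel_mark []
wrist post_left []
wrist post_right []
wrist beaker []
wrist timer []
wrist tape []
wrist marker [(0.83, [184.0, 385.0], [170, 380, 28, 12])]
1.65 [0.17262054 0.62666535 0.2312653 ] [[ 2.65572848e-01  9.64090795e-01 -2.52125862e-05]
 [ 9.64090795e-01 -2.65572849e-01 -3.12317973e-05]
 [-3.68060666e-05 -1.60129049e-05 -9.99999999e-01]] 0.0858781159547796 0.0187
```

```bash
python3 - <<'E'
import cv2,numpy as np
t=cv2.imread('pics/top0.png');s=cv2.imread('pics/scene0.png')
cv2.imwrite('pics/topz.png',cv2.resize(t[150:290,120:460][:, :],None,fx=2.3,fy=2.3,interpolation=cv2.INTER_CUBIC))
cv2.imwrite('pics/topzz.png',cv2.resize(t[165:260,210:310],None,fx=6,fy=6,interpolation=cv2.INTER_CUBIC))
cv2.imwrite('pics/scz.png',cv2.resize(s[170:270,190:330],None,fx=5.5,fy=5.5,interpolation=cv2.INTER_CUBIC))
E
```

```text
(no output)
```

View pics/topz.png

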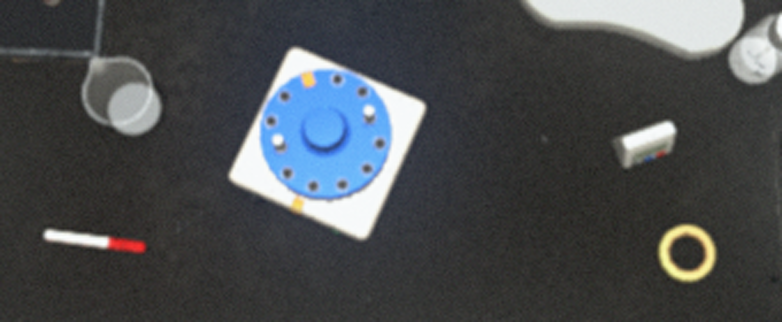

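View pics/topzz.png

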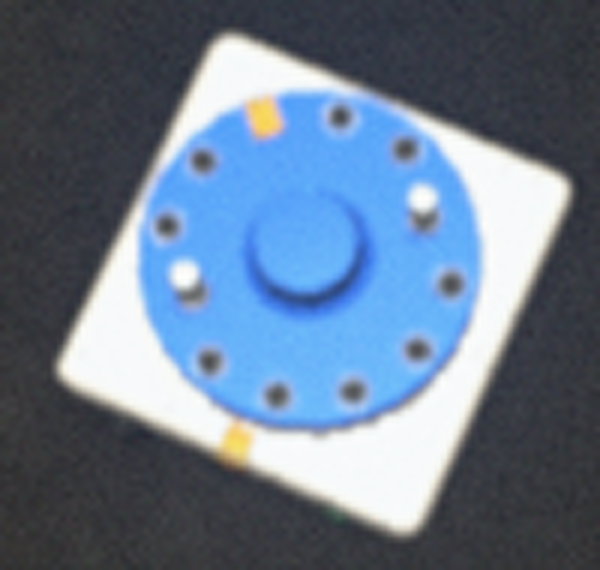

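View pics/scz.png

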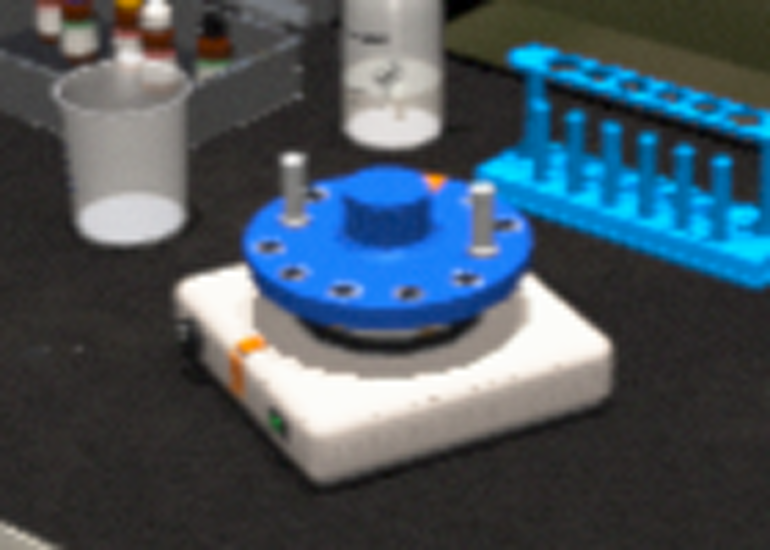

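View pics/scene0.png

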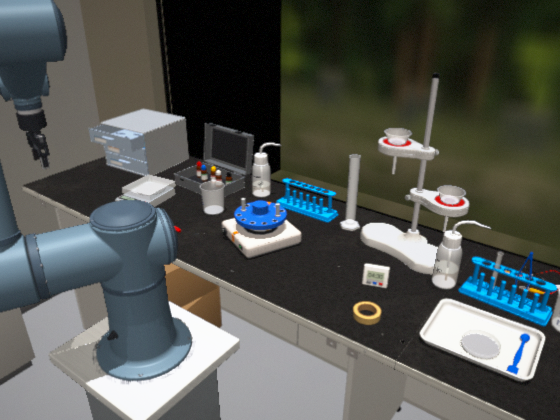

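```bash
python3 - <<'E'
from h import *
t=grab('top');s=grab('scene')
def org(f,box):
    x0,y0,x1,y1=box;h=cv2.cvtColor(f['pixels'],cv2.COLOR_RGB2HSV)[y0:y1,x0:x1].astype(int)
    m=(abs(h[...,0]-16)<8)&(h[...,1]>110)&(h[...,2]>140);n,l,st,c=cv2.connectedComponentsWithStats(m.astype(np.uint8))
    return [(st[i,4],(c[i]+[x0,y0]).round(1)) for i in range(1,n)]
print(org(t,(215,165,310,260)),org(s,(215,190,310,250)))
T=lambda u,v:(210+(u+.5)/6-.5,165+(v+.5)/6-.5); S=lambda u,v:(190+(u+.5)/5.5-.5,170+(v+.5)/5.5-.5)
for n,a,b,z in [('pad',T(306,245),S(388,184),.123),('p1',T(423,198),S(483,190),.131),('p2',T(185,273),S(293,160),.131),('dm',T(237,440),S(248,346),.045),('cm',T(265,117),S(434,182),.091)]:
    print(n,atz(t,a,z).round(4),atz(s,b,z).round(4),tri([ray(t,a),ray(s,b)])[0].round(4))
for n,a in [('tl',T(228,32)),('tr',T(573,185)),('br',T(410,535)),('bl',T(57,370))]: print(n,atz(t,a,.045).round(4))
d=[atz(t,c,0.04).round(3) for c in [(172,192),(400.7,211.9),(418,259.7),(160.6,253.9)]];print(d)
E
```

```text
[(np.int32(14), array([253.4, 183.9])), (np.int32(4), array([249.2, 237.2])), (np.int32(3), array([248. , 239.7]))] [(np.int32(4), array([269. , 202.2])), (np.int32(23), array([234.1, 234.1]))]
pad [0.5387 0.085  0.123 ] [0.5474 0.0893 0.123 ] [0.5384 0.0837 0.1281]
p1 [0.558  0.0321 0.131 ] [0.5602 0.0332 0.131 ] [0.5579 0.0319 0.1322]
p2 [0.5246 0.1384 0.131 ] [0.5268 0.1404 0.131 ] [0.5242 0.1382 0.1326]
dm [0.4625 0.1217 0.045 ] [0.4653 0.1248 0.045 ] [0.462  0.1216 0.0477]
cm [0.607  0.1062 0.091 ] [0.6155 0.1096 0.091 ] [0.6068 0.1047 0.0957]
tl [0.6622 0.1279 0.045 ]
tr [ 0.5845 -0.0381  0.045 ]
br [0.417  0.0405 0.045 ]
bl [0.4966 0.2072 0.045 ]
[array([0.599, 0.347, 0.04 ]), array([ 0.535, -0.312,  0.04 ]), array([ 0.397, -0.353,  0.04 ]), array([0.42 , 0.372, 0.04 ])]
```

>>> {"op": "jog_arm", "data": {
  "increments": [
    {"travel": [-0.0265, 0.031, 0], "roll": 0.12, "grip": 0.085},
    {"travel": [-0.053, 0.062, 0], "roll": 0.24, "grip": 0.085},
    {"travel": [-0.0795, 0.093, 0], "roll": 0.36, "grip": 0.085},
    {"travel": [-0.106, 0.124, 0], "roll": 0.48, "grip": 0.085},
    {"travel": [-0.1325, 0.155, 0], "roll": 0.6, "grip": 0.085},
    {"travel": [-0.159, 0.186, 0], "roll": 0.72, "grip": 0.085},
    {"travel": [-0.1855, 0.217, 0], "roll": 0.84, "grip": 0.085},
    {"travel": [-0.212, 0.248, 0], "roll": 0.96, "grip": 0.085}
  ],
  "force": 30
}}

```text
t: 2.42
position: [0.3561, 0.3548, 0.2316]
ee_rot: [[0.944, 0.33, 0.001], [0.33, -0.944, 0.0], [0.001, -0.0, -1.0]]
ft_force: [0.9, 0.9, 0.2]
finger_gap: 0.085
```

```bash
cat > st.py <<'E'
from h import *
import sys
o=ctrl.get_obs();R=np.array(o['ee_rot']);p=np.array(o['position'])
print('t',round(o['t'],2),'p',p.round(4),'yaw',round(np.degrees(np.arctan2(R[1,0],R[0,0])),2),'tilt',R[:,2].round(4),'j',np.round(o['joint_positions'],1),'F',np.round(o['ft_force'],1),'gap',round(o['finger_gap'],4))
if len(sys.argv)>3: print('to goal in tool:',(R.T@(np.array(list(map(float,sys.argv[1:4])))-p)).round(4))
E
python3 st.py 0.54 0.085 0.2
```

```text
t 2.42 p [0.3561 0.3548 0.2316] yaw 19.28 tilt [ 7.e-04  4.e-04 -1.e+00] j [ 31.9  -6.1 110.5  -0.   75.6  12.7] F [0.9 0.9 0.2] gap 0.085
to goal in tool: [0.0845 0.3153 0.0316]
```

>>> {"op": "jog_arm", "data": {
  "increments": [
    {"travel": [0.0105, 0.039, 0], "roll": 0.12, "grip": 0.085},
    {"travel": [0.021, 0.078, 0], "roll": 0.24, "grip": 0.085},
    {"travel": [0.0315, 0.117, 0], "roll": 0.36, "grip": 0.085},
    {"travel": [0.042, 0.156, 0], "roll": 0.48, "grip": 0.085},
    {"travel": [0.0525, 0.195, 0], "roll": 0.6, "grip": 0.085},
    {"travel": [0.063, 0.234, 0], "roll": 0.72, "grip": 0.085},
    {"travel": [0.074, 0.273, 0], "roll": 0.84, "grip": 0.085},
    {"travel": [0.0845, 0.313, 0], "roll": 0.96, "grip": 0.085}
  ]
}}

```text
t: 3.08
position: [0.5409, 0.088, 0.2316]
ee_rot: [[0.811, -0.584, 0.001], [-0.584, -0.811, 0.0], [0.001, -0.001, -1.0]]
ft_force: [0.2, 0.4, 1.2]
finger_gap: 0.0848
```

>>> {"op": "jog_arm", "data": {
  "increments": [
    {"travel": [0, 0, 0], "roll": 0.12, "grip": 0.085},
    {"travel": [0, 0, 0], "roll": 0.24, "grip": 0.085},
    {"travel": [0, 0, 0], "roll": 0.36, "grip": 0.085},
    {"travel": [0, 0, 0], "roll": 0.48, "grip": 0.085},
    {"travel": [0, 0, 0], "roll": 0.6, "grip": 0.085},
    {"travel": [0, 0, 0], "roll": 0.72, "grip": 0.085},
    {"travel": [0, 0, 0], "roll": 0.84, "grip": 0.085},
    {"travel": [0, 0, 0], "roll": 0.96, "grip": 0.085}
  ]
}}

```text
t: 3.75
position: [0.54, 0.0899, 0.2314]
ee_rot: [[-0.013, -1.0, 0.0], [-1.0, 0.013, -0.0], [0.0, -0.0, -1.0]]
ft_force: [0.3, 0.5, 0.5]
finger_gap: 0.0849
```

```bash
python3 st.py 0.54 0.085 0.097; python3 -c "
from h import *
f=grab('wrist','w1.png')"
```

```text
t 3.75 p [0.54   0.0899 0.2314] yaw -90.76 tilt [ 1.e-04 -0.e+00 -1.e+00] j [ -2.4   0.3 104.3  -0.   75.4  88.3] F [0.3 0.5 0.5] gap 0.0849
to goal in tool: [ 0.0049 -0.      0.1344]
```

View pics/w1.png

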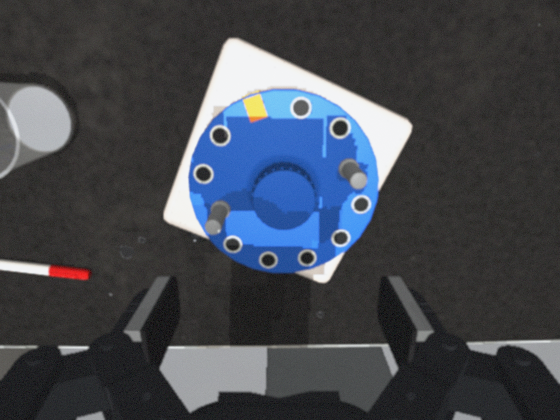

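```bash
python3 - <<'E'
from h import *
f=grab('wrist')
print(f['W'][:3,3])
for n,uv,z in [('pad',(284,196),.123),('p1',(357,181),.131),('p2',(214,227),.131),('cm',(255,107),.091)]: print(n,atz(f,uv,z).round(4))
h=cv2.cvtColor(f['pixels'],cv2.COLOR_RGB2HSV);m=(abs(h[...,0].astype(int)-110)<12)&(h[...,1]>120);m[275:]=0
c=max(cv2.findContours(m.astype(np.uint8),0,1)[0],key=cv2.contourArea);print(cv2.fitEllipse(cv2.convexHull(c)))
e=cv2.fitEllipse(cv2.convexHull(c))[0];print(atz(f,e,.091),atz(f,e,.083))
E
```

```text
[0.62414563 0.08874096 0.37366267]
pad [0.5443 0.0861 0.123 ]
p1 [0.557  0.0343 0.131 ]
p2 [0.5236 0.1384 0.131 ]
cm [0.6065 0.1072 0.091 ]
((283.3768005371094, 181.24887084960938), (183.86795043945312, 189.72166442871094), 89.4926986694336)
[0.5468287  0.08608253 0.091     ] [0.54464045 0.08600729 0.083     ]
```

>>> {"op": "jog_arm", "data": {
  "increments": [
    {"travel": [0.004, 0, 0.015], "roll": 0.115, "grip": 0.085},
    {"travel": [0.004, 0, 0.03], "roll": 0.23, "grip": 0.085},
    {"travel": [0.004, 0, 0.045], "roll": 0.345, "grip": 0.085},
    {"travel": [0.004, 0, 0.06], "roll": 0.46, "grip": 0.085},
    {"travel": [0.004, 0, 0.075], "roll": 0.575, "grip": 0.085},
    {"travel": [0.004, 0, 0.085], "roll": 0.685, "grip": 0.085},
    {"travel": [0.004, 0, 0.09], "roll": 0.685, "grip": 0.085},
    {"travel": [0.004, 0, 0.09], "roll": 0.685, "grip": 0.085}
  ]
}}

```text
t: 4.52
position: [0.5391, 0.0859, 0.1401]
ee_rot: [[-0.635, -0.773, -0.002], [-0.773, 0.635, 0.0], [0.001, 0.002, -1.0]]
ft_force: [-1.1, -0.3, -0.5]
finger_gap: 0.0848
```

```bash
python3 st.py 0.5405 0.086 0.092; python3 -c "
from h import *
f=grab('wrist','w2.png')"
```

```text
t 4.52 p [0.5391 0.0859 0.1401] yaw -129.39 tilt [-2.5e-03  1.0e-04 -1.0e+00] j [ -2.8   6.2 108.4  -0.   65.6 126.5] F [-1.1 -0.3 -0.5] gap 0.0848
to goal in tool: [-0.001  -0.0011  0.048 ]
```

View pics/w2.png

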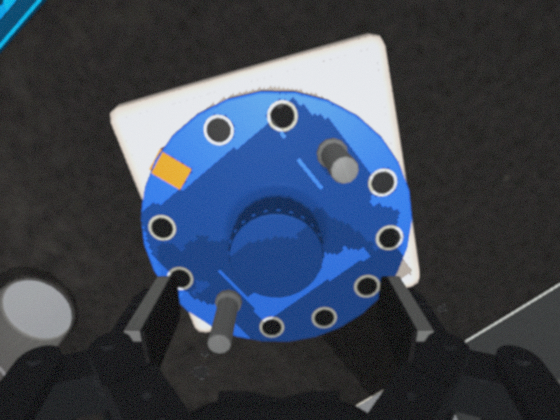

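>>> {"op": "jog_arm", "data": {
  "increments": [
    {"travel": [0, -0.0005, 0.01], "roll": 0, "grip": 0.085},
    {"travel": [0, -0.0005, 0.02], "roll": 0, "grip": 0.085},
    {"travel": [0, -0.0005, 0.03], "roll": 0, "grip": 0.085},
    {"travel": [0, -0.0005, 0.04], "roll": 0, "grip": 0.085},
    {"travel": [0, -0.0005, 0.047], "roll": 0, "grip": 0.085},
    {"travel": [0, -0.0005, 0.047], "roll": 0, "grip": 0.07},
    {"travel": [0, -0.0005, 0.047], "roll": 0, "grip": 0.06},
    {"travel": [0, -0.0005, 0.047], "roll": 0, "grip": 0.052}
  ],
  "force": 30
}}

```text
t: 5.23
position: [0.5407, 0.0856, 0.0945]
ee_rot: [[-0.638, -0.77, 0.001], [-0.77, 0.638, -0.0], [-0.0, -0.0, -1.0]]
ft_force: [1.0, 0.1, -0.1]
finger_gap: 0.0526
```

>>> {"op": "jog_arm", "data": {
  "increments": [
    {"travel": [0, 0, 0], "grip": 0.03},
    {"travel": [0, 0, 0], "grip": 0.03},
    {"travel": [0, 0, 0], "grip": 0.03},
    {"travel": [0, 0, 0], "grip": 0.03},
    {"travel": [0, 0, 0], "grip": 0.03},
    {"travel": [0, 0, 0], "grip": 0.03},
    {"travel": [0, 0, 0], "grip": 0.03},
    {"travel": [0, 0, 0], "grip": 0.03}
  ],
  "force": 30
}}

```text
schema error: expected keys travel, roll, grip
```

```bash
python3 st.py 0.5405 0.086 0.092; python3 -c "
from h import *
f=grab('wrist','w3.png')"
```

```text
t 5.23 p [0.5407 0.0856 0.0945] yaw -129.65 tilt [ 5.e-04 -0.e+00 -1.e+00] j [ -2.9  10.1 109.5   0.   60.4 126.8] F [ 1.   0.1 -0.1] gap 0.0526
to goal in tool: [-0.0002  0.0004  0.0025]
```

View pics/w3.png

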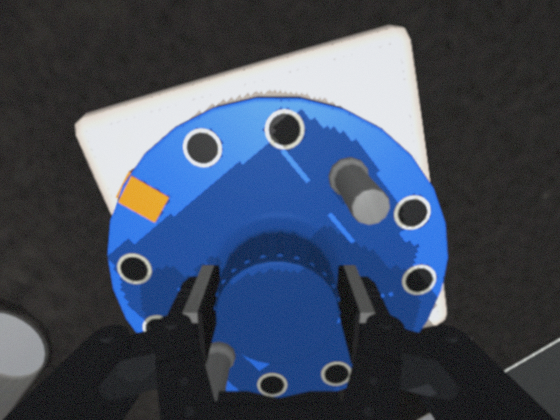

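>>> {"op": "jog_arm", "data": {
  "increments": [
    {"travel": [0, 0, 0], "roll": 0, "grip": 0.03},
    {"travel": [0, 0, 0], "roll": 0, "grip": 0.03},
    {"travel": [0, 0, 0], "roll": 0, "grip": 0.03},
    {"travel": [0, 0, 0], "roll": -0.03, "grip": 0.03},
    {"travel": [0, 0, 0], "roll": -0.1, "grip": 0.03},
    {"travel": [0, 0, 0], "roll": -0.18, "grip": 0.03},
    {"travel": [0, 0, 0], "roll": -0.26, "grip": 0.03},
    {"travel": [0, 0, 0], "roll": -0.3, "grip": 0.03}
  ],
  "force": 40
}}

```text
t: 5.95
position: [0.5411, 0.0856, 0.0953]
ee_rot: [[-0.379, -0.925, 0.002], [-0.925, 0.379, -0.0], [-0.001, -0.002, -1.0]]
ft_force: [-0.4, 0.3, 4.4]
finger_gap: 0.0461
```

```bash
python3 st.py 0.5405 0.086 0.092; python3 -c "
from h import *
f=grab('wrist','w4.png')"
```

```text
t 5.95 p [0.5411 0.0856 0.0953] yaw -112.29 tilt [ 0.0019 -0.     -1.    ] j [ -2.9  10.  109.5   0.   60.4 109.4] F [-0.4  0.3  4.4] gap 0.0461
to goal in tool: [-0.0002  0.0007  0.0033]
```

View pics/w4.png

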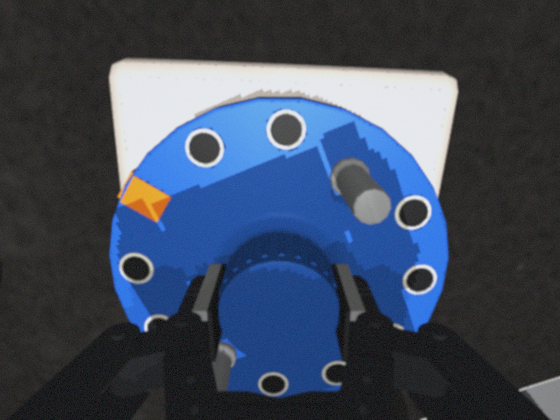

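>>> {"op": "jog_arm", "data": {
  "increments": [
    {"travel": [0, 0, 0], "roll": -0.09, "grip": 0.03},
    {"travel": [0, 0, 0], "roll": -0.18, "grip": 0.03},
    {"travel": [0, 0, 0], "roll": -0.27, "grip": 0.03},
    {"travel": [0, 0, 0], "roll": -0.36, "grip": 0.03},
    {"travel": [0, 0, 0], "roll": -0.45, "grip": 0.03},
    {"travel": [0, 0, 0], "roll": -0.54, "grip": 0.03},
    {"travel": [0, 0, 0], "roll": -0.63, "grip": 0.03},
    {"travel": [0, 0, 0], "roll": -0.72, "grip": 0.03}
  ]
}}

```text
t: 6.67
position: [0.5412, 0.0855, 0.0952]
ee_rot: [[0.325, -0.946, 0.002], [-0.946, -0.325, -0.0], [0.001, -0.002, -1.0]]
ft_force: [1.2, 0.4, 4.4]
finger_gap: 0.0463
```

>>> {"op": "jog_arm", "data": {
  "increments": [
    {"travel": [0, 0, 0], "roll": -0.09, "grip": 0.03},
    {"travel": [0, 0, 0], "roll": -0.18, "grip": 0.03},
    {"travel": [0, 0, 0], "roll": -0.27, "grip": 0.03},
    {"travel": [0, 0, 0], "roll": -0.36, "grip": 0.03},
    {"travel": [0, 0, 0], "roll": -0.45, "grip": 0.03},
    {"travel": [0, 0, 0], "roll": -0.54, "grip": 0.03},
    {"travel": [0, 0, 0], "roll": -0.63, "grip": 0.03},
    {"travel": [0, 0, 0], "roll": -0.72, "grip": 0.03}
  ]
}}

```text
t: 7.33
position: [0.5411, 0.0857, 0.0952]
ee_rot: [[0.868, -0.497, 0.002], [-0.497, -0.868, 0.0], [0.001, -0.001, -1.0]]
ft_force: [0.0, 0.6, 3.9]
finger_gap: 0.0466
```

>>> {"op": "jog_arm", "data": {
  "increments": [
    {"travel": [0, 0, 0], "roll": -0.09, "grip": 0.03},
    {"travel": [0, 0, 0], "roll": -0.18, "grip": 0.03},
    {"travel": [0, 0, 0], "roll": -0.27, "grip": 0.03},
    {"travel": [0, 0, 0], "roll": -0.36, "grip": 0.03},
    {"travel": [0, 0, 0], "roll": -0.45, "grip": 0.03},
    {"travel": [0, 0, 0], "roll": -0.54, "grip": 0.03},
    {"travel": [0, 0, 0], "roll": -0.6, "grip": 0.03},
    {"travel": [0, 0, 0], "roll": -0.6, "grip": 0.03}
  ]
}}

```text
t: 8.0
position: [0.541, 0.0854, 0.0949]
ee_rot: [[0.997, 0.077, 0.002], [0.077, -0.997, -0.0], [0.002, 0.0, -1.0]]
ft_force: [0.8, 0.1, 3.3]
finger_gap: 0.046
```

```bash
python3 st.py 0.5405 0.086 0.092; python3 -c "
from h import *
f=grab('wrist','w5.png');f=grab('top','t5.png')
import cv2
t=cv2.imread('pics/t5.png');cv2.imwrite('pics/t5z.png',cv2.resize(t[165:260,210:310],None,fx=6,fy=6,interpolation=cv2.INTER_CUBIC))"
```

```text
t 8.0 p [0.541  0.0854 0.0949] yaw 4.42 tilt [ 1.7e-03 -3.0e-04 -1.0e+00] j [ -2.9  10.  109.5  -0.   60.4  -7.3] F [0.8 0.1 3.3] gap 0.046
to goal in tool: [-0.0004 -0.0006  0.0029]
```

View pics/w5.png

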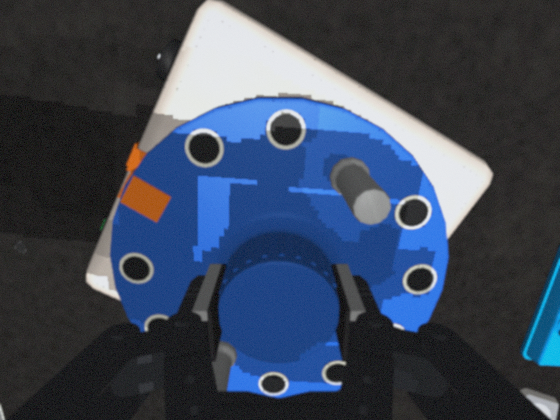

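View pics/t5z.png

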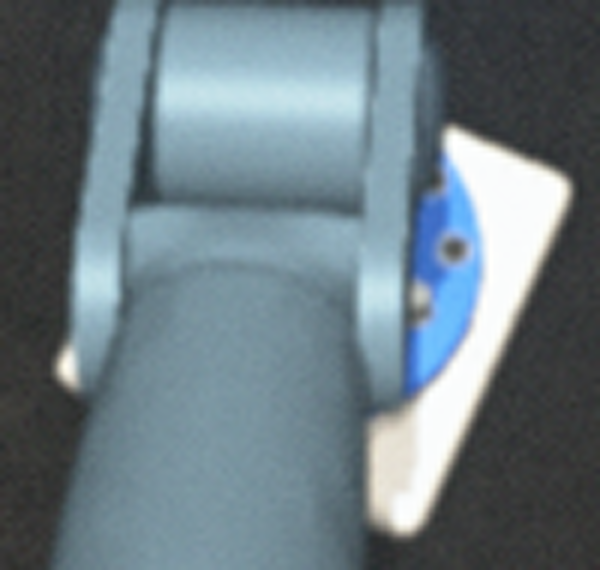

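```bash
python3 - <<'E'
from h import *
f=grab('wrist');c=np.array([.5408,.0857])
h=cv2.cvtColor(f['pixels'],cv2.COLOR_RGB2HSV).astype(int)[130:230,90:190]
m=(abs(h[...,0]-12)<10)&(h[...,1]>150)&(h[...,2]>90);n,l,st,cc=cv2.connectedComponentsWithStats(m.astype(np.uint8))
for i in range(1,n):
    if st[i,4]>20:
        uv=cc[i]+[90,130]
        for z in (.045,.091):
            p=atz(f,uv,z)[:2]-c;print(st[i],uv.round(1),z,p.round(4),np.hypot(*p).round(4),np.degrees(np.arctan2(p[1],p[0])).round(2))
E
```

```text
[ 36  14  19  31 296] [133.8 158.7] 0.045 [-0.0836  0.0396] 0.0925 154.64
[ 36  14  19  31 296] [133.8 158.7] 0.091 [-0.0653  0.0504] 0.0825 142.32
[  31   47   49   44 1162] [145.  198.7] 0.045 [-0.0785  0.0167] 0.0802 167.98
[  31   47   49   44 1162] [145.  198.7] 0.091 [-0.0614  0.033 ] 0.0697 151.73
```

>>> {"op": "jog_arm", "data": {
  "increments": [
    {"travel": [0, 0, 0], "roll": -0.03, "grip": 0.03},
    {"travel": [0, 0, 0], "roll": -0.054, "grip": 0.03},
    {"travel": [0, 0, 0], "roll": -0.054, "grip": 0.03},
    {"travel": [0, 0, 0.001], "roll": -0.054, "grip": 0.03},
    {"travel": [0, 0, 0.002], "roll": -0.054, "grip": 0.03},
    {"travel": [0, 0, 0.003], "roll": -0.054, "grip": 0.03},
    {"travel": [0, 0, 0.004], "roll": -0.054, "grip": 0.03},
    {"travel": [0, 0, 0.004], "roll": -0.054, "grip": 0.03}
  ]
}}

```text
t: 8.82
position: [0.5403, 0.0857, 0.0899]
ee_rot: [[0.991, 0.13, -0.0], [0.13, -0.991, 0.0], [-0.0, -0.0, -1.0]]
ft_force: [4.1, 1.7, -5.5]
finger_gap: 0.0464
```

```bash
python3 st.py
```

```text
t 8.82 p [0.5403 0.0857 0.0899] yaw 7.49 tilt [-1.e-04  2.e-04 -1.e+00] j [ -2.9  10.5 109.6   0.   59.9 -10.4] F [ 4.1  1.7 -5.5] gap 0.0464
```

>>> {"op": "jog_arm", "data": {
  "increments": [
    {"travel": [0, 0, 0.001], "roll": 0, "grip": 0.03},
    {"travel": [0, 0, 0.002], "roll": 0, "grip": 0.03},
    {"travel": [0, 0, 0.003], "roll": 0, "grip": 0.03},
    {"travel": [0, 0, 0.004], "roll": 0, "grip": 0.03},
    {"travel": [0, 0, 0.005], "roll": 0, "grip": 0.03},
    {"travel": [0, 0, 0.006], "roll": 0, "grip": 0.03},
    {"travel": [0, 0, 0.007], "roll": 0, "grip": 0.03},
    {"travel": [0, 0, 0.007], "roll": 0, "grip": 0.03}
  ]
}}

```text
t: 9.48
position: [0.5403, 0.0856, 0.0833]
ee_rot: [[0.991, 0.131, -0.0], [0.131, -0.991, -0.0], [-0.0, -0.0, -1.0]]
ft_force: [2.8, 1.3, -2.2]
finger_gap: 0.046
```

```bash
python3 st.py
```

```text
t 9.48 p [0.5403 0.0856 0.0833] yaw 7.51 tilt [-1.e-04 -0.e+00 -1.e+00] j [ -2.9  11.1 109.7  -0.   59.2 -10.4] F [ 2.8  1.3 -2.2] gap 0.046
```

>>> {"op": "jog_arm", "data": {
  "increments": [
    {"travel": [0, 0, 0.001], "roll": 0, "grip": 0.03},
    {"travel": [0, 0, 0.002], "roll": 0, "grip": 0.03},
    {"travel": [0, 0, 0.003], "roll": 0, "grip": 0.03},
    {"travel": [0, 0, 0.004], "roll": 0, "grip": 0.03},
    {"travel": [0, 0, 0.005], "roll": 0, "grip": 0.03},
    {"travel": [0, 0, 0.006], "roll": 0, "grip": 0.03},
    {"travel": [0, 0, 0.007], "roll": 0, "grip": 0.03},
    {"travel": [0, 0, 0.007], "roll": 0, "grip": 0.03}
  ],
  "force": 60
}}

```text
t: 10.15
position: [0.5405, 0.0856, 0.0776]
ee_rot: [[0.991, 0.131, -0.001], [0.131, -0.991, -0.0], [-0.001, 0.0, -1.0]]
ft_force: [-1.5, 0.6, 7.1]
finger_gap: 0.0455
```

```bash
python3 st.py
```

```text
t 10.15 p [0.5405 0.0856 0.0776] yaw 7.52 tilt [-5.e-04 -2.e-04 -1.e+00] j [ -2.9  11.6 109.8  -0.   58.6 -10.4] F [-1.5  0.6  7.1] gap 0.0455
```

>>> {"op": "jog_arm", "data": {
  "increments": [
    {"travel": [0, 0, 0.001], "roll": 0, "grip": 0.03},
    {"travel": [0, 0, 0.002], "roll": 0, "grip": 0.03},
    {"travel": [0, 0, 0.003], "roll": 0, "grip": 0.03},
    {"travel": [0, 0, 0.004], "roll": 0, "grip": 0.03},
    {"travel": [0, 0, 0.004], "roll": 0, "grip": 0.03},
    {"travel": [0, 0, 0.004], "roll": 0, "grip": 0.03},
    {"travel": [0, 0, 0.004], "roll": 0, "grip": 0.03},
    {"travel": [0, 0, 0.004], "roll": 0, "grip": 0.03}
  ]
}}

```text
t: 10.82
position: [0.5405, 0.0856, 0.0772]
ee_rot: [[0.991, 0.131, -0.003], [0.131, -0.991, -0.001], [-0.003, 0.0, -1.0]]
ft_force: [-17.0, 0.5, 32.8]
finger_gap: 0.0461
```

```bash
python3 st.py
```

```text
t 10.82 p [0.5405 0.0856 0.0772] yaw 7.55 tilt [-2.6e-03 -7.0e-04 -1.0e+00] j [-2.900e+00  1.170e+01  1.097e+02 -1.000e-01  5.870e+01 -1.040e+01] F [-17.    0.5  32.8] gap 0.0461
```

>>> {"op": "jog_arm", "data": {
  "increments": [
    {"travel": [0, 0, -0.002], "roll": 0, "grip": 0.03},
    {"travel": [0, 0, -0.0035], "roll": 0, "grip": 0.03},
    {"travel": [0, 0, -0.0035], "roll": 0, "grip": 0.05},
    {"travel": [0, 0, -0.0035], "roll": 0, "grip": 0.07},
    {"travel": [0, 0, -0.0035], "roll": 0, "grip": 0.08},
    {"travel": [0, 0, -0.0035], "roll": 0, "grip": 0.08},
    {"travel": [0, 0, -0.0035], "roll": 0, "grip": 0.08},
    {"travel": [0, 0, -0.0035], "roll": 0, "grip": 0.08}
  ]
}}

```text
t: 11.48
position: [0.5401, 0.0855, 0.0755]
ee_rot: [[0.991, 0.131, -0.001], [0.131, -0.991, -0.0], [-0.001, -0.0, -1.0]]
ft_force: [1.4, -0.7, -1.0]
finger_gap: 0.0801
```

```bash
python3 st.py; python3 -c "
from h import *
f=grab('wrist','w6.png')"
```

```text
t 11.48 p [0.5401 0.0855 0.0755] yaw 7.51 tilt [-7.e-04 -0.e+00 -1.e+00] j [ -2.9  11.8 109.8  -0.   58.4 -10.4] F [ 1.4 -0.7 -1. ] gap 0.0801
```

View pics/w6.png

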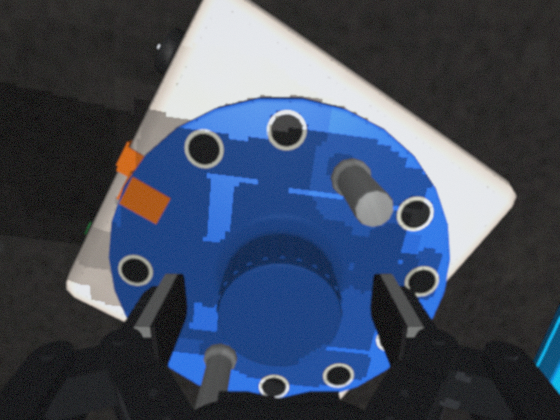

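>>> {"op": "jog_arm", "data": {
  "increments": [
    {"travel": [0, 0, -0.01], "roll": 0, "grip": 0.08},
    {"travel": [0, 0, -0.03], "roll": 0, "grip": 0.08},
    {"travel": [0, 0, -0.055], "roll": 0, "grip": 0.08},
    {"travel": [0, 0, -0.08], "roll": 0, "grip": 0.08},
    {"travel": [0, 0, -0.105], "roll": 0, "grip": 0.08},
    {"travel": [0, 0, -0.13], "roll": 0, "grip": 0.08},
    {"travel": [0, 0, -0.15], "roll": 0, "grip": 0.08},
    {"travel": [0, 0, -0.16], "roll": 0, "grip": 0.08}
  ]
}}

```text
t: 12.2
position: [0.5417, 0.0855, 0.24]
ee_rot: [[0.991, 0.131, 0.006], [0.131, -0.991, -0.0], [0.006, 0.001, -1.0]]
ft_force: [-0.3, 1.3, -0.0]
finger_gap: 0.0797
```

>>> {"op": "jog_arm", "data": {
  "increments": [
    {"travel": [-0.01, -0.03, 0], "roll": 0, "grip": 0.08},
    {"travel": [-0.02, -0.06, 0], "roll": 0, "grip": 0.08},
    {"travel": [-0.03, -0.09, 0], "roll": 0, "grip": 0.08},
    {"travel": [-0.04, -0.12, 0], "roll": 0, "grip": 0.08},
    {"travel": [-0.05, -0.15, 0], "roll": 0, "grip": 0.08},
    {"travel": [-0.06, -0.18, 0], "roll": 0, "grip": 0.08},
    {"travel": [-0.07, -0.21, 0], "roll": 0, "grip": 0.08},
    {"travel": [-0.08, -0.24, 0], "roll": 0, "grip": 0.08}
  ]
}}

```text
t: 12.87
position: [0.4285, 0.3142, 0.2356]
ee_rot: [[0.991, 0.131, -0.001], [0.131, -0.991, -0.0], [-0.001, 0.0, -1.0]]
ft_force: [-0.3, -0.5, 0.4]
finger_gap: 0.0798
```

```bash
python3 st.py; python3 -c "
from h import *
f=grab('top','t7.png');f=grab('scene','s7.png')
import cv2
t=cv2.imread('pics/t7.png');s=cv2.imread('pics/s7.png')
a=cv2.resize(t[165:260,210:310],(400,380),interpolation=cv2.INTER_CUBIC);b=cv2.resize(s[185:265,210:294],(399,380),interpolation=cv2.INTER_CUBIC)
cv2.imwrite('pics/c7.png',np.hstack([a,b]))"
```

```text
t 12.87 p [0.4285 0.3142 0.2356] yaw 7.5 tilt [-6.e-04 -3.e-04 -1.e+00] j [ 24.   -2.2 106.3  -0.   75.9  16.5] F [-0.3 -0.5  0.4] gap 0.0798
```

View pics/c7.png

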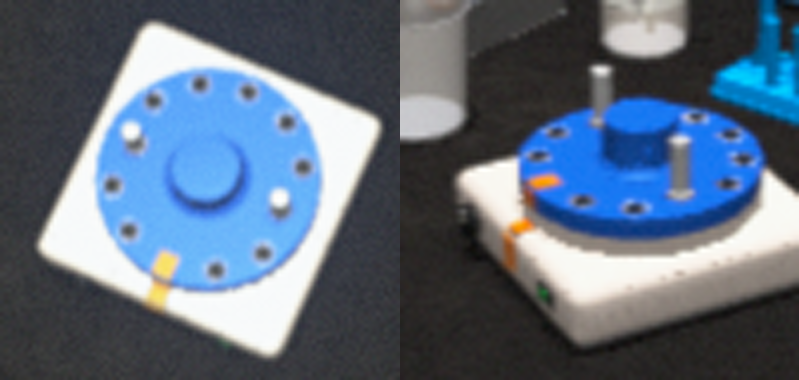

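View pics/t7.png

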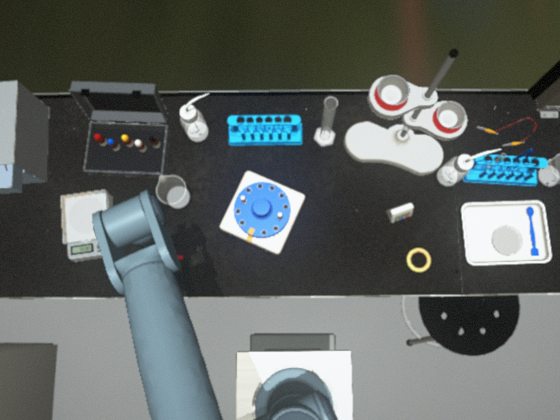

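```bash
python3 - <<'E'
from h import *
t=grab('top');s=grab('scene')
T=lambda u,v:(210+(u+.5)/4-.5,165+(v+.5)/4-.5); S=lambda u,v:(210+(u+.5)/4.75-.5,185+(v+.5)/4.75-.5)
for n,a,b in [('pad',T(206,171),S(641,114)),('A',T(131,131),S(600,71)),('B',T(280,198),S(680,141))]:
    b=S(b[0]*0+{'pad':641,'A':600,'B':680}[n]-400,{'pad':114,'A':71,'B':141}[n]);print(n,tri([ray(t,a),ray(s,b)])[0].round(4))
E
```

```text
pad [0.5374 0.083  0.1098]
A [0.5632 0.1353 0.1153]
B [0.5162 0.0336 0.1149]
```

```bash
python3 -c "
from h import *
print(ctrl.finish_job())"
```

```text
the job is handed in; nothing more can be done
None
```

The carousel is turned to its mark, dropped over the splines and pressed fully home. I handed the job in at about 13 s on the robot's clock.

I gripped the middle boss and turned the carousel about 137° anticlockwise. I corrected the last 3° from the wrist camera. I then lowered it over the splines, pressed it down onto its stop, let go and backed off.

**Height:** the tool came down 12 mm onto the collar and then 6 mm more. On the final push it stopped dead at about 33 N. The post tops and boss measured from two cameras fell 17 to 18 mm, against 18 mm expected. The absolute heights read 2 to 5 mm too high: the boss came out at 110 mm instead of 105 mm. They read about as much too high before the move, so I relied on the drop instead.

**Alignment and level:** the two orange marks lie in one line in the top view. The two post tops measure equal in height to within 0.5 mm, so the carousel is level.

**Bystanders and arm:** in the last picture the beaker, timer and tape look unmoved. The arm hides most of the marker pen, so I could not check it fully, but the tool stayed well above it. At hand-in the gripper was open and clear of everything.

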